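Set out the stirring station

TASK

Set out the stirring station: stand the beaker in the middle of the stirrer's plate and lay the knobbed cover squarely on top of the beaker, stand the tall slim bottle in the middle of the coaster between the stirrer and the tube rack, and stand the squat amber jar in the middle of the coaster on the stirrer's other side, away from the rack. Everything ends upright, and the lone red-capped sample vial on the bench must be left standing where it is.

Things in the scene. Friction and masses are not known exactly. Their poses are not given: they have to be found in the camera images.
- beaker_center (a point): Open white plastic beaker, a straight cylinder 60 mm across and 80 mm tall, wall 3 mm; loose, stands mouth up. The point is on its axis half-way up (40 mm above its underside); z points up to the mouth. About 70 g.
- cover_knob (a point): White plastic beaker cover: a flat disc 80 mm across and 5 mm thick with a round upright knob in the middle of its top, 20 mm across and 32 mm tall (37 mm in all); loose, lies flat on the bench, knob up. The point is on the axis, 21 mm above the underside, at the middle of the knob; z points up. About 60 g.
- bottle_center (a point): Tall slim closed white plastic bottle, round, body 54 mm across, 150 mm tall with its narrower neck and white cap; loose, stands upright. The point is on its axis half-way up (75 mm above its underside), on the full-width body; z points up. About 200 g.
- jar_center (a point): Squat closed amber jar with a white lid, round, 64 mm across, 70 mm tall; loose, stands upright. The point is on its axis half-way up (35 mm above its underside), on the full-width body; z points up. About 220 g.
- stirrer_top (a point): Magnetic stirrer, fixed to the bench: white housing 135 mm deep and 125 mm wide with two black knobs on its front (facing the robot), and a round flat aluminium plate 112 mm across on top. The point is the centre of the plate on its upper face, 55 mm above the bench; z up. It stands on one side of the middle coaster and the tube rack on the other; which side varies.
- rack: White plastic grid rack for sample tubes, fixed, 140 mm deep, 85 mm wide, 55 mm tall, holding eight tubes with red caps that reach 93 mm above the bench. Origin: centre of its underside; x points away from the robot, y to the left, z up (within some degrees).
- coaster_left: Round flat dark rubber coaster, fixed, 86 mm across, 4 mm thick: the one at the left end (largest y) of the row. Origin: centre of its underside, on the bench; z up.
- coaster_mid: The same kind of coaster (86 mm across, 4 mm thick, fixed) in the middle of the row, between the stirrer and the rack. Origin: centre of its underside, on the bench; z up.
- coaster_right: The same kind of coaster (86 mm across, 4 mm thick, fixed) at the right end (smallest y) of the row. Origin: centre of its underside, on the bench; z up.
- vial_center (a point): Bystander, to be left alone: a lone clear sample vial with a red cap standing upright among the loose things, 27 mm across, 65 mm tall. The point is on its axis half-way up (32.5 mm); z up.
Mind the look-alikes: they are no part of the job. What is shaped like the rack but turquoise is not meant.

How it is judged (in metres and radians):
At the end, for the whole second after the job is handed in: Beaker upright on the plate within 15 mm of its centre; cover flat on the beaker's rim within 10 mm of its axis; bottle on the middle coaster and jar on the coaster at the stirrer's outer side, both upright, within 15 mm of the centres; all released, at rest (horizontal distance between beaker_center and stirrer_top below 0.015 m and z of beaker_center in the frame of stirrer_top between 0.034 and 0.046 m and horizontal distance between cover_knob and beaker_center below 0.01 m and z of cover_knob in the frame of beaker_center between 0.055 and 0.067 m and horizontal distance between bottle_center and coaster_mid below 0.015 m and z of bottle_center in the frame of coaster_mid between 0.073 and 0.085 m and ((y of stirrer_top in the frame of rack above 0 m and horizontal distance between jar_center and coaster_left below 0.015 m and z of jar_center in the frame of coaster_left between 0.033 and 0.045 m) or (y of stirrer_top in the frame of rack below 0 m and horizontal distance between jar_center and coaster_right below 0.015 m and z of jar_center in the frame of coaster_right between 0.033 and 0.045 m)) and angle between each of beaker_center, cover_knob, bottle_center, jar_center's own z axis and vertical below 0.08 rad and linear speed of each of beaker, cover, bottle, jar below 0.02 m/s); the robot touches nothing.
It fails at once if the lone vial was shifted by more than 20 mm or knocked over (distance of vial_center from where it was at the start of the episode above 0.02 m or angle between vial_center's own z axis and vertical above 0.5 rad).
It also fails if it takes over 120 s, if anything falls off the work surface, if the arm or the gripper's body presses on something with over 40 N, if the wrist force passes 120 N, or if a joint passes its speed limit or range.

ROBOT

A 6-joint arm with a two-finger parallel gripper is mounted at the origin on the work surface. World frame = base frame: x ahead of the robot, y to its left, z up, the work surface at z = 0. Lengths are in m, angles in degrees, forces in N, time in s.
With the tool pointing down it reaches from about 0.2 to 0.875 m from the base axis. Payload 3.4 kg.
Tool frame: the origin (TCP) lies on the centre line of the jaws, within the pads' length; the fingertips stand 19 mm ahead of it and the grasp point (between the pads) is the TCP; z points along the fingers, y is the line along which they close (so a half turn about z gives the same grasp; the last joint's range is limited). The gripper opens to 94 mm and grips with 3 to 60 N. Pads are 16 mm wide; open, the fingers measure 119 mm over their backs; the gripper's body (75 mm by 177 mm) begins 78 mm behind the grasp point.
Start: joints at [-75.057, 15.808, 86.224, -0, 77.962, -6.933], TCP at [0.214, -0.534, 0.198] pointing down, gripper open.
Joint ranges: [-165.64, 165.64], [-43.16, 119.46], [12.63, 154.43], [-67.54, 247.53], [6.08, 155.33], [-154.97, 154.97]. Speed limits (degrees/s): [147.25, 147.25, 180, 180, 180, 180].

INTERFACE

Orientations are given as [roll, pitch, yaw] about the fixed x, y, z axes, in that order (R = Rz(yaw) Ry(pitch) Rx(roll)).
In Python, from workcell import arm, camera, camera_info, ticket gives the robot as it stands.
- The arm moves only by the shell command python3 -m creep 'ROWS' [OPENING] [FORCE]. ROWS is JSON, a list of rows, each a list of 4 numbers: the shift along the tool's x, y, z in m, then the turn about the tool's z in rad. A call has 1 to 5 rows; each row is the pose to reach, as a shift and turn from the pose commanded when the call began, along the tool's axes at that moment; what a row does not reach only later rows make up. A row lasts 1/10 s, in which the tool goes at most 50 mm and 8.59 degrees, less where a joint would pass 70% of its speed; a pose out of reach is approached as far as the arm can. A call with a gripper value outside its range is refused whole. OPENING is the finger opening in m, from 0 to 0.094, set as the call begins (- or left out, the last holds). The fingers move at their own pace and stop on an object; FORCE is the grip in N (left out, the last holds). Time passes only in rows, so rows that repeat a pose let the fingers close. It gives the time, the measured TCP pose, the force and the opening at its end, in the units of the state.
- arm.get_obs(): the state, without advancing time (a new reading comes with each control period).
- camera(name): name is "scene" or "side" or "wrist"; returns (picture, depth): 480x640x3 uint8, red, green, blue; 480x640 float32, m along the optical axis (not along the pixel's ray), 0 where there is no reading.
- camera_info(name): a dict with "fx", "fy", "cx", "cy" (pixels), "world_from_camera" (4x4, takes a point from camera to world coordinates). Camera axes: x right, y up, looking along -z (the intrinsics and any distortion apply to the point x, -y, -z); pixel columns grow to the right and rows downward; lengths in m; the calibration is good to about 2 mm. The wrist camera is an equidistant fisheye: a pixel r from the principal point sees the ray r / f radians off the axis. A picture is of the moment at which its call begins: read the wrist's pose just before it. camera_info takes no time and is no camera call; for the wrist camera it gives the pose at the moment of the call.
- ticket.hand_in(): hands the job in, once; it reports no verdict.
The state is a dict: "t": time; "joint_positions": joint angles; "qd": joint speeds; "effort": joint torques, N m; "tcp_pos": TCP position; "ee_rot": TCP orientation; "force": force on the tool from outside, world axes, zero at the start; "torque": the same for the moment, N m; "opening": finger opening in m.
Only numpy, scipy, OpenCV 4.12 (cv2) and the standard library are available. Lean on these libraries where they do the work, as an engineer would, in place of code of your own. Each camera call takes 0.05 s, during which the arm holds its last target. There are 200 camera calls.

## Working session

There is one attempt and no reset: what is moved stays moved. The work goes in short steps, Python scripts to look and compute and a shell command to move; the robot and the scene stay as the last step left them, time stands still between calls to the robot, and variables do not carry over. Pictures are saved under pics/ and viewed, on a budget of 14 in all, crops included, one or two more only if the job needs it, and the job is handed in when it is done.

```bash
mkdir -p pics; ls; python3 - <<'E'
from workcell import arm,camera,camera_info
import cv2,numpy as np
print(arm.get_obs())
for n in("scene","side"):
    p,d=camera(n); np.savez(f"pics/{n}0.npz",p=p,d=d)
    cv2.imwrite(f"pics/{n}0.png",p[:,:,::-1]); print(n,camera_info(n))
E
```

```text
pics
{'t': 0.0, 'joint_positions': array([-7.50596945e+01,  1.58457900e+01,  8.62928917e+01, -1.37467204e-03,
        7.79637039e+01, -6.93229797e+00]), 'qd': array([ 0.00728282,  0.05366935, -0.06508985, -0.04000874, -0.01138601,
        0.09179986]), 'effort': array([-2.13197440e-03, -4.04589236e+01, -2.37228370e+01,  7.00484728e-02,
        3.42168496e-02, -1.28270499e-04]), 'tcp_pos': array([ 0.21405285, -0.53304665,  0.19733921]), 'ee_rot': array([-1.79898201e+02, -1.10234598e-02,  2.18728816e+01]), 'force': array([ 0.04289285, -1.41846919,  0.20998546]), 'torque': array([0.000743  , 0.07173896, 0.00745831]), 'opening': 0.09382219961229184}
scene {'fx': 584.2330369919003, 'fy': 584.2330369919003, 'cx': 313.17834462569436, 'cy': 243.8355906945788, 'world_from_camera': array([[ 0.40966461, -0.56368927,  0.71723728,  1.33450036],
       [ 0.91195285,  0.27265673, -0.30659468, -0.4509455 ],
       [-0.02273544,  0.77968757,  0.62575586,  0.86780073],
       [ 0.        ,  0.        ,  0.        ,  1.        ]])}
side {'fx': 555.7025845750561, 'fy': 555.7025845750561, 'cx': 325.2165176648657, 'cy': 239.34960383709782, 'world_from_camera': array([[-0.75350095,  0.33362701, -0.56650626, -0.21541998],
       [-0.65743521, -0.37724249,  0.65227835,  0.68460674],
       [ 0.00390744,  0.86393352,  0.50359071,  0.67174866],
       [ 0.        ,  0.        ,  0.        ,  1.        ]])}
```

View pics/scene0.png

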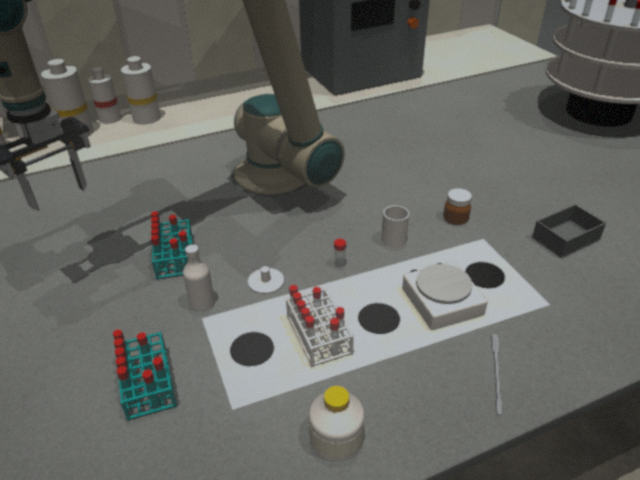

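View pics/side0.png

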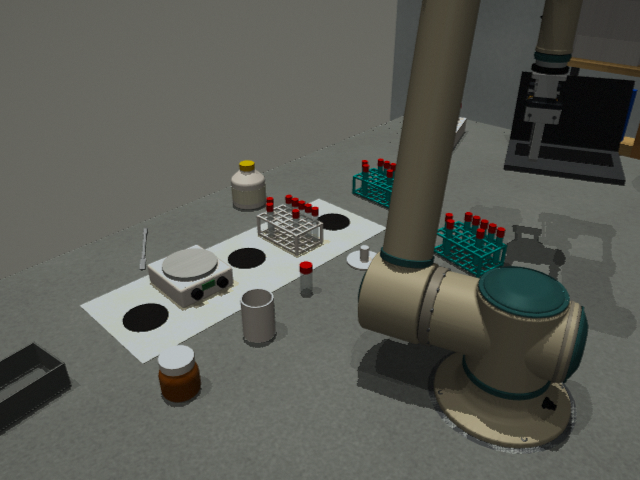

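Scene view (robot facing the camera, so +y is to the right):
- **Bottle:** slim one at (197,283). Look-alikes are the yellow-capped one at (335,425) and the shelf bottles at (65,90), (104,95) and (140,90).
- **Rack:** white at (320,325). The turquoise ones at (172,245) and (146,375) are not meant.
- **Vial:** lone at (340,250). The other red caps sit in racks.
- **Coasters:** right (252,349), mid (379,318), left (485,275).
- **Other targets:** beaker (395,225), jar (458,205), cover (266,278), stirrer plate (445,283).

The stirrer is on the +y side of the rack, so the jar goes on the left coaster.

```bash
cat > h.py <<'E'
import numpy as np,cv2
from workcell import camera_info
def rays(n,uv):
    c=camera_info(n);uv=np.atleast_2d(uv).astype(float)
    d=np.c_[(uv[:,0]-c['cx'])/c['fx'],-(uv[:,1]-c['cy'])/c['fy'],-np.ones(len(uv))]
    T=c['world_from_camera'];return T[:3,3],d@T[:3,:3].T
def onplane(n,uv,z):
    o,d=rays(n,uv);return o+d*((z-o[2])/d[:,2:3])
def cloud(n,depth):
    o,d=rays(n,np.stack(np.meshgrid(np.arange(640),np.arange(480)),-1).reshape(-1,2))
    P=o+d*depth.reshape(-1,1);P[depth.ravel()==0]=np.nan;return P.reshape(480,640,3)
E
python3 - <<'E'
from h import *
S={'beaker':((395,211),(258,297),.08,.04),'knob':((265,271),(364,249),.037,.016),'disc':((266,280),(364,260),.005,.05),'bottle':((193,249),None,.15,.03),'jar':((459,196),(178,358),.07,.045),'vial':((340,243),(306,267),.065,.02),'plate':((445,283),(190,264),.055,.065),'yellow':((337,397),(247,166),.12,.04)}
for i,n in enumerate(("scene","side")):
    f=np.load(f"pics/{n}0.npz");p,d=f['p'],f['d'];P=cloud(n,d)
    for k,v in S.items():
        if v[i] is None: continue
        c=onplane(n,v[i],v[2])[0]
        m=(np.hypot(P[...,0]-c[0],P[...,1]-c[1])<v[3])&(abs(P[...,2]-v[2])<.006)
        if k=='disc': m&=p.mean(-1)>130
        Q=P[m][:,:2].astype(np.float32)
        if len(Q)<5: print(n,k,'few',c);continue
        cc,r=cv2.minEnclosingCircle(Q); print(n,k,c[:2].round(3),len(Q),'circ',np.round(cc,4),round(r,4),'mid',((Q.max(0)+Q.min(0))/2).round(4),'z',np.median(P[m][:,2]).round(4))
    dark=((p.max(-1)<45)&(abs(P[...,2])<.015)).astype(np.uint8)
    for q in cv2.findContours(dark,0,2)[0]:
        if 300<cv2.contourArea(q)<3000:
            e=cv2.fitEllipse(q); w=onplane(n,e[0],.004)[0]
            W=onplane(n,q[:,0],.004)[:,:2].astype(np.float32);print(n,'dark',np.round(e[0],1),w[:2].round(4),cv2.minEnclosingCircle(W))
E
```

```text
scene beaker [0.403 0.154] 174 circ [0.4105 0.1518] 0.0329 mid [0.411  0.1543] z 0.0791
scene knob [ 0.422 -0.176] 60 circ [ 0.4175 -0.1734] 0.0106 mid [ 0.4174 -0.1733] z 0.0376
scene disc [ 0.416 -0.174] 607 circ [ 0.4134 -0.1715] 0.0441 mid [ 0.413  -0.1729] z 0.006
scene bottle [ 0.424 -0.318] 112 circ [ 0.421  -0.3194] 0.0144 mid [ 0.4207 -0.3195] z 0.1503
scene jar [0.405 0.331] 290 circ [0.4    0.3363] 0.0323 mid [0.4003 0.3343] z 0.0704
scene vial [ 0.437 -0.003] 100 circ [ 0.4351 -0.0035] 0.0157 mid [ 0.4351 -0.002 ] z 0.0654
scene plate [0.636 0.137] 1712 circ [0.6339 0.1383] 0.0619 mid [0.6347 0.1375] z 0.0556
scene yellow [ 0.837 -0.206] 367 circ [ 0.831  -0.2046] 0.0208 mid [ 0.8313 -0.204 ] z 0.1157
scene dark [487.7 275.2] [0.6113 0.2719] ((0.6072019338607788, 0.2676398456096649), 0.03772251307964325)
scene dark [590.2 113.1] [0.1207 1.0448] ((0.12172195315361023, 1.0601917505264282), 0.16534171998500824)
side beaker [0.406 0.153] 209 circ [0.4084 0.154 ] 0.0322 mid [0.4078 0.1546] z 0.0773
side knob [ 0.407 -0.162] 31 circ [ 0.4121 -0.1698] 0.0089 mid [ 0.4123 -0.1686
[... 387 characters left out ...]
irc [ 0.8185 -0.1901] 0.0126 mid [ 0.8185 -0.1901] z 0.1146
side dark [ 26.3 411.3] [0.5348 0.5274] ((0.5365777015686035, 0.5117075443267822), 0.06335160881280899)
side dark [ 25.3 373.6] [0.6188 0.4918] ((0.6158772706985474, 0.4932595193386078), 0.04144946485757828)
side dark [145.  317.2] [0.5998 0.2726] ((0.60064697265625, 0.2713986337184906), 0.042685601860284805)
side dark [246.3 257.7] [ 6.149e-01 -4.000e-04] ((0.6159172058105469, -0.0014317090390250087), 0.04236973449587822)
side dark [333.6 221.1] [ 0.5802 -0.2637] ((0.5824046730995178, -0.2613907754421234), 0.04188929498195648)
side dark [565.6 174.7] [ 0.2493 -0.9467] ((0.2612497806549072, -0.9522805213928223), 0.17036624252796173)
```

```bash
python3 - <<'E'
from h import *
f=np.load("pics/scene0.npz");p,d=f['p'],f['d'];P=cloud("scene",d)
dark=((p.max(-1)<75)&(abs(P[...,2]-.003)<.02)).astype(np.uint8)
dark[:240]=0;dark[380:]=0
for q in cv2.findContours(dark,0,2)[0]:
    if 300<cv2.contourArea(q)<3000:
        W=onplane("scene",q[:,0],.004)[:,:2].astype(np.float32);print(cv2.fitEllipse(q)[0],onplane("scene",cv2.fitEllipse(q)[0],.004)[0].round(4),cv2.minEnclosingCircle(W))
m=(abs(P[...,0]-.42)<.05)&(abs(P[...,1]+.32)<.05)
for z in (.03,.06,.075,.085,.095,.105,.115,.125,.135):
    Q=P[m&(abs(P[...,2]-z)<.005)];print(z,np.ptp(Q[:,1]).round(3),((Q[:,1].min()+Q[:,1].max())/2).round(4),Q[:,0].max().round(4))
a=cv2.resize(p[180:345,140:300],None,fx=2.4,fy=2.4);b=cv2.resize(p[180:345,330:490],None,fx=2.4,fy=2.4)
cv2.imwrite("pics/crop.png",np.hstack([a,b])[:,:,::-1])
E
```

```text
(251.4990234375, 348.7876892089844) [ 0.5886 -0.2684  0.004 ] ((0.5874687433242798, -0.2678677439689636), 0.040843769907951355)
(378.6083984375, 318.1748352050781) [ 0.6225 -0.0068  0.004 ] ((0.6215096116065979, -0.006520452443510294), 0.040486592799425125)
(485.1241455078125, 274.58465576171875) [0.6073 0.2681 0.004 ] ((0.6063113212585449, 0.26705941557884216), 0.0409538634121418)
(565.0889282226562, 243.9917755126953) [0.6002 0.4998 0.004 ] ((0.5895850658416748, 0.5121291279792786), 0.07171157002449036)
(109.99922943115234, 249.60833740234375) [ 0.1551 -0.4692  0.004 ] ((0.17694491147994995, -0.4770618677139282), 0.10377252101898193)
0.03 0.052 -0.3203 0.4497
0.06 0.054 -0.3193 0.4493
0.075 0.053 -0.3196 0.4496
0.085 0.053 -0.3195 0.4495
0.095 0.052 -0.3202 0.449
0.105 0.045 -0.3202 0.4479
0.115 0.034 -0.3211 0.441
0.125 0.021 -0.3197 0.4327
0.135 0.021 -0.3211 0.435
```

View pics/crop.png

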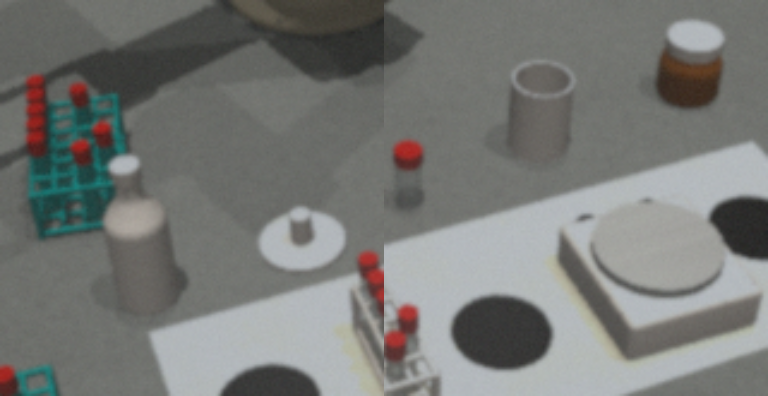

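```bash
python3 -m creep '[[0,0,-0.04,0.14],[0,0,-0.05,0.28],[0,0,-0.05,0.382],[0,0,-0.05,0.382]]' 0.094 20
```

```text
t: 0.5
tcp_pos: [0.2142, -0.5336, 0.2483]
ee_rot: [180.0, -0.0, 0.0]
force: [-0.3, -0.2, -0.3]
opening: 0.0939
```

The crop confirms the slim white bottle, the knobbed cover, the open beaker, the amber jar and the vial. Next: above the bottle.

```bash
python3 -m creep '[[0.034,-0.036,0,0],[0.068,-0.072,0,0],[0.102,-0.108,0,0],[0.136,-0.144,0,0],[0.17,-0.18,0,0]]'; python3 -m creep '[[0.034,-0.037,0,0],[0.034,-0.037,0,0]]'
python3 - <<'E'
from workcell import *
import cv2
p,d=camera("wrist");cv2.imwrite("pics/w1.png",p[:,:,::-1]);print(camera_info("wrist"),arm.get_obs()['tcp_pos'])
E
```

```text
t: 1.0
tcp_pos: [0.385, -0.3518, 0.2475]
ee_rot: [-179.9, 0.0, 0.1]
force: [0.6, 0.2, 0.5]
opening: 0.094
t: 1.2
tcp_pos: [0.4214, -0.3115, 0.2476]
ee_rot: [-179.8, -0.1, 0.5]
force: [-0.2, -0.4, -0.3]
opening: 0.0943
{'fx': 371.64829954431775, 'fy': 371.64829954431775, 'cx': 325.92792867351164, 'cy': 239.99120309441253, 'world_from_camera': array([[ 7.16921536e-03,  9.63433429e-01,  2.67851881e-01,
         4.97040109e-01],
       [-9.99973629e-01,  7.21764859e-03,  8.03811296e-04,
        -3.15816514e-01],
       [-1.15884208e-03, -2.67850580e-01,  9.63459768e-01,
         4.33345852e-01],
       [ 0.00000000e+00,  0.00000000e+00,  0.00000000e+00,
         1.00000000e+00]])} [ 0.41958332 -0.314003    0.24751879]
```

View pics/w1.png

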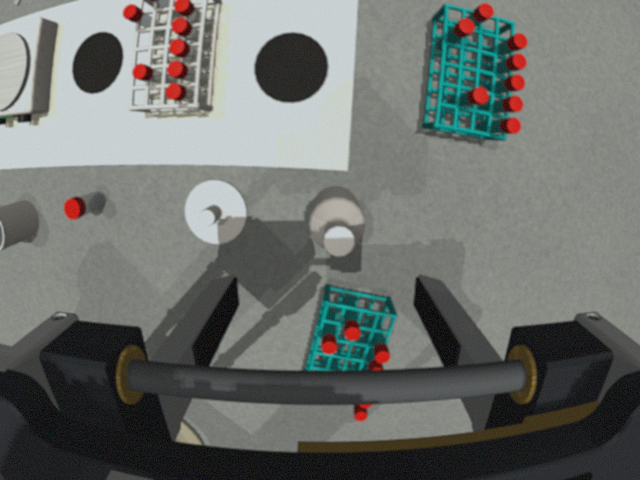

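The wrist view shows the bottle at (335,225) with its cap at (340,239), just ahead of the jaws. The cover is at (216,212) and the coasters at (97,62) and (291,67). I'll use it as a third measurement.

```bash
cat >> h.py <<'E'
def wplane(c,uv,z):
    uv=np.atleast_2d(uv).astype(float)-[c['cx'],c['cy']];r=np.hypot(*uv.T)+1e-9;th=r/c['fx']
    d=np.c_[np.sin(th)*uv[:,0]/r,-np.sin(th)*uv[:,1]/r,-np.cos(th)]@c['world_from_camera'][:3,:3].T
    o=c['world_from_camera'][:3,3];return o+d*((z-o[2])/d[:,2:3])
def blob(c,mask,box,z):
    """min enclosing circle (world xy) of the biggest blob in box=(u0,v0,u1,v1) on plane z"""
    m=np.zeros(mask.shape,np.uint8);u0,v0,u1,v1=box;m[v0:v1,u0:u1]=mask[v0:v1,u0:u1]
    q=max(cv2.findContours(m,0,2)[0],key=cv2.contourArea)
    W=wplane(c,q[:,0],z)[:,:2].astype(np.float32);cc,r=cv2.minEnclosingCircle(W);return np.round(cc,4),round(r,4)
E
python3 - <<'E'
from h import *
c=camera_info("wrist");p=cv2.imread("pics/w1.png").astype(int);g=p.max(-1)
print('mid',blob(c,g<75,(70,25,128,100),.004),'right',blob(c,g<75,(250,28,332,107),.004))
print('cap',blob(c,g>200,(315,215,365,260),.15),wplane(c,(340,239),.15))
print('disc',blob(c,g>170,(180,175,250,248),.005))
E
```

```text
mid (array([ 0.6165, -0.015 ]), 0.0411) right (array([ 0.5822, -0.2745]), 0.0414)
cap (array([ 0.422, -0.326]), 0.01) [[ 0.41916423 -0.32717884  0.15      ]]
disc (array([ 0.4119, -0.1804]), 0.0398)
```

```bash
python3 -m creep '[[0.001,0.002,0.03,0],[0.001,0.002,0.07,0],[0.001,0.002,0.11,0],[0.001,0.002,0.145,0],[0.001,0.002,0.163,0]]'; python3 -m creep '[[0,0,0,0],[0,0,0,0],[0,0,0,0],[0,0,0,0],[0,0,0,0]]' 0.04 25;python3 -m creep '[[0,0,0,0],[0,0,0,0],[0,0,0,0]]'
```

```text
t: 1.75
tcp_pos: [0.4162, -0.3182, 0.0816]
ee_rot: [-179.8, 0.3, -0.0]
force: [-0.0, 0.7, -1.3]
opening: 0.0943
t: 2.25
tcp_pos: [0.4198, -0.3193, 0.0863]
ee_rot: [179.9, -0.1, -0.0]
force: [-0.9, 0.7, 0.4]
opening: 0.0573
t: 2.55
tcp_pos: [0.4198, -0.3195, 0.0859]
ee_rot: [179.9, -0.1, 0.0]
force: [0.5, -1.6, 3.5]
opening: 0.0496
```

```bash
python3 -m creep '[[0,0,-0.005,0],[0,0,-0.02,0],[0,0,-0.05,0],[0,0,-0.08,0],[0,0,-0.12,0]]';python3 -m creep '[[0,0,0,0],[0,0,0,0]]'
python3 - <<'E'
from workcell import *
import cv2
p,d=camera("wrist");cv2.imwrite("pics/w2.png",p[:,:,::-1])
E
```

```text
t: 3.05
tcp_pos: [0.418, -0.3169, 0.2045]
ee_rot: [-179.7, 0.2, -0.0]
force: [-0.3, -0.0, -1.4]
opening: 0.0497
t: 3.25
tcp_pos: [0.4192, -0.3182, 0.2053]
ee_rot: [-180.0, -0.0, -0.0]
force: [-0.4, 0.2, -1.9]
opening: 0.0496
```

View pics/w2.png

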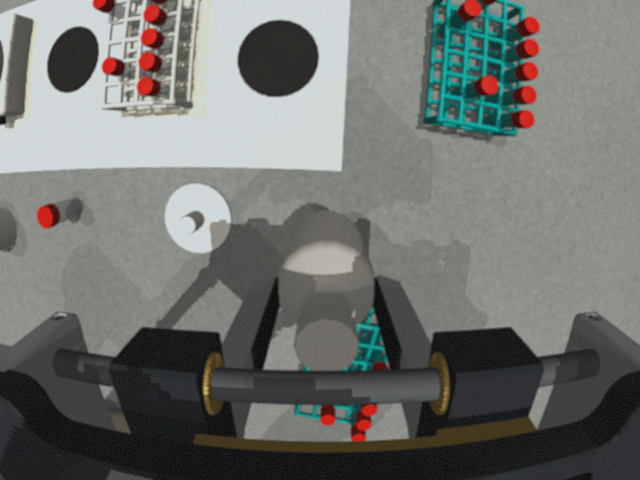

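```bash
python3 - <<'E'
from h import *
c=camera_info("wrist");p=cv2.imread("pics/w2.png").astype(int);g=p.max(-1)
for z in(.26,.27,.28):print(wplane(c,[(327,341),(327,316),(327,368),(298,341),(356,341)],z).round(4))
print('mid',blob(c,g<75,(45,20,102,96),.004),'right',blob(c,g<75,(225,10,332,107),.004))
print('disc',blob(c,g>170,(150,175,240,258),.005))
E
```

```text
[[ 0.4176 -0.3203  0.26  ]
 [ 0.4291 -0.3203  0.26  ]
 [ 0.4041 -0.3203  0.26  ]
 [ 0.4175 -0.3086  0.26  ]
 [ 0.4175 -0.332   0.26  ]]
[[ 0.4237 -0.3203  0.27  ]
 [ 0.4343 -0.3203  0.27  ]
 [ 0.4112 -0.3203  0.27  ]
 [ 0.4236 -0.3095  0.27  ]
 [ 0.4236 -0.3311  0.27  ]]
[[ 0.4297 -0.3203  0.28  ]
 [ 0.4394 -0.3203  0.28  ]
 [ 0.4183 -0.3203  0.28  ]
 [ 0.4296 -0.3104  0.28  ]
 [ 0.4296 -0.3302  0.28  ]]
mid (array([ 0.6172, -0.0098]), 0.0415) right (array([ 0.5834, -0.2692]), 0.0413)
disc (array([ 0.4133, -0.1759]), 0.0399)
```

Bottle is held and lifted, with the cap at (327,341), about 4 mm ahead of the TCP. I'll carry it over to the middle coaster.

```bash
python3 -m creep '[[0.015,-0.025,0,0],[0.035,-0.057,0,0],[0.058,-0.093,0,0],[0.081,-0.129,0,0],[0.104,-0.165,0,0]]';python3 -m creep '[[0.023,-0.036,0,0],[0.046,-0.072,0,0],[0.067,-0.108,0,0],[0.082,-0.136,0,0],[0.092,-0.148,0,0]]';python3 -m creep '[[0,0,0,0],[0,0,0,0],[0,0,0,0]]'
python3 - <<'E'
from h import *
from workcell import *
c=camera_info("wrist");p,d=camera("wrist");cv2.imwrite("pics/w3.png",p[:,:,::-1]);print(arm.get_obs()['tcp_pos'])
for n in("scene","side"):
    p,d=camera(n); np.savez(f"pics/{n}1.npz",p=p,d=d);P=cloud(n,d)
    m=(np.hypot(P[...,0]-.615,P[...,1])<.05)&(P[...,2]>.115)&(P[...,2]<.19)
    Q=P[m]; print(n,Q.min(0),Q.max(0)); cv2.imwrite(f"pics/{n}1.png",p[:,:,::-1])
E
```

```text
t: 3.8
tcp_pos: [0.5224, -0.1515, 0.2026]
ee_rot: [-179.9, 0.3, -0.0]
force: [0.9, -0.4, -0.5]
opening: 0.0496
t: 4.3
tcp_pos: [0.6146, -0.0027, 0.2024]
ee_rot: [-179.9, 0.3, 0.1]
force: [0.1, -0.7, -2.0]
opening: 0.05
t: 4.6
tcp_pos: [0.6143, -0.0073, 0.2047]
ee_rot: [180.0, 0.1, -0.1]
force: [-0.0, 0.1, -0.9]
opening: 0.0496
[ 0.6145263  -0.00731561  0.20503518]
scene [ 0.60278321 -0.03440357  0.11669788] [0.6442932  0.01417638 0.18992026]
side [ 0.58286601 -0.0292676   0.11732998] [0.63191406 0.0235868  0.18994695]
```

View pics/w3.png

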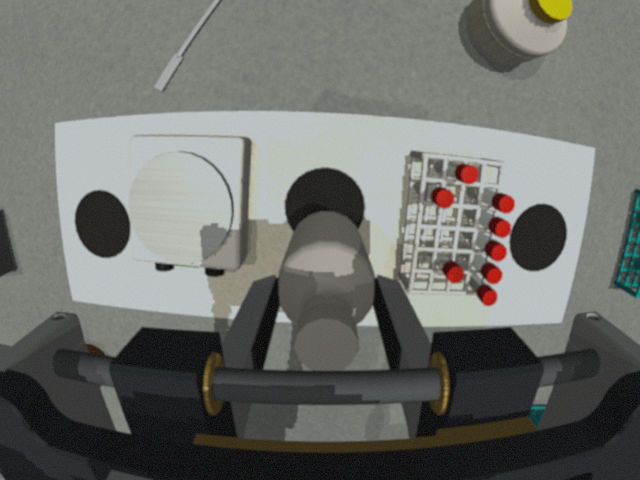

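Wrist view: the bottle (326,290) is lined up with the middle coaster (324,203). Both fixed cameras agree on a +5 mm x correction. Lowering.

```bash
python3 -m creep '[[0.005,-0.001,0.03,0],[0.005,-0.001,0.06,0],[0.005,-0.001,0.085,0],[0.005,-0.001,0.102,0],[0.005,-0.001,0.112,0]]';python3 -m creep '[[0,0,0.002,0],[0,0,0.003,0],[0,0,0.004,0],[0,0,0.004,0]]'; python3 -m creep '[[0,0,0,0],[0,0,0,0],[0,0,0,0],[0,0,0,0]]' 0.08
```

```text
t: 5.25
tcp_pos: [0.6192, -0.0054, 0.0917]
ee_rot: [-180.0, 0.1, -0.1]
force: [-0.3, 0.1, -2.0]
opening: 0.0492
t: 5.65
tcp_pos: [0.621, -0.0049, 0.0902]
ee_rot: [180.0, -0.1, -0.0]
force: [0.1, -0.4, 0.4]
opening: 0.0495
t: 6.05
tcp_pos: [0.6205, -0.0047, 0.0894]
ee_rot: [180.0, -0.0, -0.0]
force: [0.2, -0.1, -0.4]
opening: 0.0772
```

```bash
python3 -m creep '[[0,0,-0.02,0],[0,0,-0.06,0],[0,0,-0.1,0],[0,0,-0.14,0],[0,0,-0.16,0]]' 0.094;python3 -m creep '[[-0.02,-0.03,0,0],[-0.044,-0.068,0,0],[-0.068,-0.106,0,0],[-0.092,-0.144,0,0],[-0.116,-0.182,0,0]]';python3 -m creep '[[-0.025,-0.038,0,0],[-0.05,-0.076,0,0],[-0.075,-0.114,0.02,0],[-0.095,-0.145,0.05,0],[-0.105,-0.16,0.07,0]]';python3 -m creep '[[0,0,0,0],[0,0,0,0],[0,0,0,0]]'
python3 - <<'E'
from h import *
from workcell import *
c=camera_info("wrist");p,d=camera("wrist");cv2.imwrite("pics/w4.png",p[:,:,::-1]);print(arm.get_obs()['tcp_pos'])
for n,b in(("scene",(.622,-.0067)),("side",(.6155,-.001))):
    p,d=camera(n); np.savez(f"pics/{n}2.npz",p=p,d=d);P=cloud(n,d)
    r=np.hypot(P[...,0]-b[0],P[...,1]-b[1])
    m=(r<.05)&(abs(P[...,2]-.154)<.006); print(n,m.sum(),cv2.minEnclosingCircle(P[m][:,:2].astype(np.float32)))
    m=(r<.05)&(abs(P[...,2]-.065)<.03);print(P[m].min(0),P[m].max(0))
E
```

```text
t: 6.55
tcp_pos: [0.6219, -0.0048, 0.2535]
ee_rot: [180.0, -0.4, -0.0]
force: [0.1, 0.3, 0.4]
opening: 0.094
t: 7.05
tcp_pos: [0.5033, 0.1786, 0.2493]
ee_rot: [-180.0, -0.0, -0.0]
force: [-0.0, -0.8, -0.3]
opening: 0.094
t: 7.55
tcp_pos: [0.3967, 0.3393, 0.1779]
ee_rot: [-180.0, 0.1, 0.1]
force: [0.6, -0.4, -0.8]
opening: 0.094
t: 7.85
tcp_pos: [0.4009, 0.337, 0.1804]
ee_rot: [-180.0, -0.1, -0.1]
force: [0.0, 0.8, -0.3]
opening: 0.0937
[0.40105763 0.33694787 0.18047032]
scene 119 ((0.6210014820098877, -0.0054458072409033775), 0.013894218020141125)
[ 0.60494395 -0.03195236  0.03502809] [0.65039334 0.01753592 0.09498766]
side 63 ((0.6181148886680603, -0.0034654608462005854), 0.014110303483903408)
[ 0.58931842 -0.02500607  0.03518259] [0.63865325 0.02464161 0.09479916]
```

View pics/w4.png

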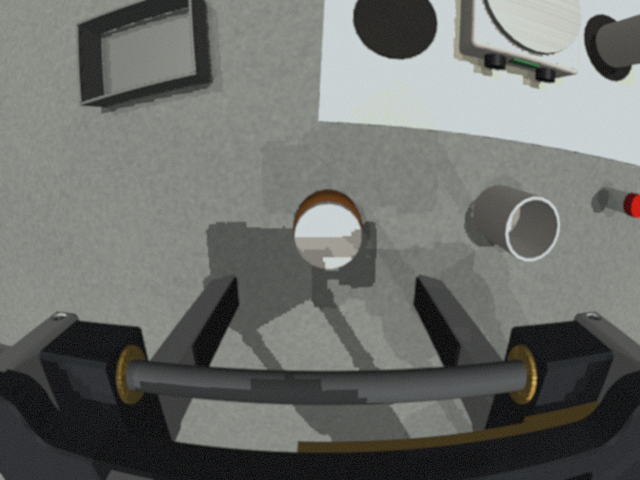

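Bottle is standing within about 3 mm of its coaster's centre in both cameras. The wrist view shows the jar lid at (329,237), centred between the jaws, and the beaker rim at (532,229).

```bash
python3 - <<'E'
from h import *
c=camera_info("wrist")
print('jar',wplane(c,[(329,237),(329,204),(329,270)],.07).round(4),'beaker',wplane(c,[(532,229),(505,229),(559,229)],.08).round(4),'coaster',wplane(c,[(395,22)],.004))
E
python3 -m creep '[[-0.001,0,0.03,0],[-0.001,0,0.07,0],[-0.001,0,0.105,0],[-0.001,0,0.127,0],[-0.001,0,0.135,0]]'; python3 -m creep '[[0,0,0,0],[0,0,0,0],[0,0,0,0],[0,0,0,0],[0,0,0,0]]' 0.05 30;python3 -m creep '[[0,0,0,0],[0,0,0,0],[0,0,0,0]]'
```

```text
jar [[0.3988 0.3323 0.07  ]
 [0.4264 0.3323 0.07  ]
 [0.3699 0.3323 0.07  ]] beaker [[0.4088 0.1526 0.08  ]
 [0.4085 0.1809 0.08  ]
 [0.409  0.1217 0.08  ]] coaster [[0.59948453 0.2667925  0.004     ]]
t: 8.5
tcp_pos: [0.3978, 0.336, 0.0424]
ee_rot: [179.9, 0.2, -0.1]
force: [-0.2, -0.8, -0.1]
opening: 0.0941
t: 9.0
tcp_pos: [0.3989, 0.3372, 0.045]
ee_rot: [180.0, -0.1, 0.0]
force: [0.9, -3.0, 3.0]
opening: 0.0574
t: 9.3
tcp_pos: [0.3989, 0.3369, 0.0449]
ee_rot: [180.0, -0.1, 0.0]
force: [0.1, -3.2, 6.1]
opening: 0.0558
```

```bash
python3 -m creep '[[0,0,-0.005,0],[0,0,-0.02,0],[0,0,-0.05,0],[0,0,-0.08,0],[0,0,-0.1,0]]';python3 -m creep '[[0.025,0.008,0,0],[0.065,0.021,0,0],[0.105,0.034,0,0],[0.145,0.047,0,0],[0.18,0.058,0,0]]';python3 -m creep '[[0.018,0.006,0,0],[0.025,0.009,0,0],[0.025,0.009,0,0],[0.025,0.009,0,0],[0.025,0.009,0,0]]'
python3 - <<'E'
from h import *
from workcell import *
print(arm.get_obs()['tcp_pos'])
p,d=camera("wrist");cv2.imwrite("pics/w5.png",p[:,:,::-1])
for n in("scene","side"):
    p,d=camera(n); np.savez(f"pics/{n}3.npz",p=p,d=d);P=cloud(n,d)
    r=np.hypot(P[...,0]-.603,P[...,1]-.27)
    m=(r<.05)&(abs(P[...,2]-.12)<.015)&((p[...,0].astype(int)-p[...,2])>25);print(n,m.sum(),P[m].min(0),P[m].max(0))
E
```

```text
t: 9.8
tcp_pos: [0.3987, 0.3381, 0.1459]
ee_rot: [-179.9, -0.1, -0.0]
force: [0.1, 0.1, -1.6]
opening: 0.0561
t: 10.3
tcp_pos: [0.5799, 0.2789, 0.1436]
ee_rot: [-180.0, 0.0, -0.0]
force: [-0.4, 0.7, -1.8]
opening: 0.0557
t: 10.8
tcp_pos: [0.6019, 0.271, 0.1443]
ee_rot: [-180.0, 0.1, 0.1]
force: [-0.1, -0.5, -2.0]
opening: 0.0558
[0.60189132 0.27098854 0.14425035]
scene 332 [0.59067312 0.23648696 0.10502846] [0.63756876 0.28380165 0.13485572]
side 509 [0.56642542 0.24899388 0.10500357] [0.61710765 0.30469505 0.13498845]
```

View pics/w5.png

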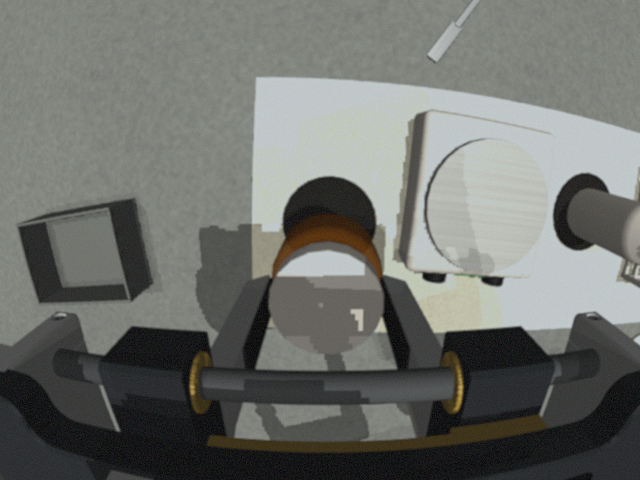

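The jar is centred over the left coaster (coaster (330,213), jar (326,300)), and both cameras agree within 2 mm. Lowering.

```bash
python3 -m creep '[[0.002,0,0.025,0],[0.002,0,0.05,0],[0.002,0,0.075,0],[0.002,0,0.087,0],[0.002,0,0.093,0]]';python3 -m creep '[[0,0,0.002,0],[0,0,0.003,0],[0,0,0.003,0],[0,0,0.003,0]]'; python3 -m creep '[[0,0,0,0],[0,0,0,0],[0,0,0,0],[0,0,0,0]]' 0.084;python3 -m creep '[[0,0,-0.02,0],[0,0,-0.06,0],[0,0,-0.1,0],[0,0,-0.12,0],[0,0,-0.12,0]]'
```

```text
t: 11.45
tcp_pos: [0.6045, 0.2703, 0.05]
ee_rot: [180.0, 0.1, 0.0]
force: [0.0, -1.1, -1.6]
opening: 0.056
t: 11.85
tcp_pos: [0.606, 0.2705, 0.0491]
ee_rot: [-180.0, -0.1, -0.0]
force: [0.1, -0.2, -2.2]
opening: 0.0558
t: 12.25
tcp_pos: [0.6056, 0.2703, 0.0485]
ee_rot: [-180.0, -0.0, -0.0]
force: [-0.2, 0.0, 0.0]
opening: 0.0824
t: 12.75
tcp_pos: [0.6077, 0.2711, 0.1723]
ee_rot: [-179.9, -0.4, -0.0]
force: [0.7, 0.6, 0.1]
opening: 0.0842
```

```bash
python3 -m creep '[[-0.02,0.012,0,0],[-0.06,0.036,0,0],[-0.1,0.06,0,0],[-0.14,0.084,0,0],[-0.175,0.105,0,0]]' 0.094;python3 -m creep '[[-0.018,0.01,0,0],[-0.021,0.012,0,0],[-0.021,0.012,0,0],[-0.021,0.012,0,0],[-0.021,0.012,0,0]]'
python3 - <<'E'
from h import *
from workcell import *
print(arm.get_obs()['tcp_pos'])
c=camera_info("wrist");p,d=camera("wrist");cv2.imwrite("pics/w6.png",p[:,:,::-1])
g=p.astype(int).max(-1);m=(g>185).astype(np.uint8)
for q in cv2.findContours(m[150:290,260:400],0,2)[0]:
    if cv2.contourArea(q)>60: W=wplane(c,q[:,0]+[260,150],.08)[:,:2].astype(np.float32);print(cv2.boundingRect(q),cv2.minEnclosingCircle(W))
for n,b in(("scene",(.607,.268)),("side",(.600,.272))):
    p,d=camera(n); np.savez(f"pics/{n}4.npz",p=p,d=d);P=cloud(n,d)
    r=np.hypot(P[...,0]-b[0],P[...,1]-b[1])
    m=(r<.05)&(abs(P[...,2]-.074)<.006); print(n,m.sum(),b,cv2.minEnclosingCircle(P[m][:,:2].astype(np.float32)))
E
```

```text
t: 13.25
tcp_pos: [0.4269, 0.164, 0.1662]
ee_rot: [179.9, 0.2, 0.0]
force: [0.9, -0.5, 0.8]
opening: 0.0941
t: 13.75
tcp_pos: [0.4107, 0.1539, 0.1678]
ee_rot: [-180.0, -0.0, 0.0]
force: [0.7, 0.7, -0.8]
opening: 0.0939
[0.4106683  0.15385303 0.16781044]
(31, 57, 71, 31) ((0.418420672416687, 0.15172792971134186), 0.027059877291321754)
scene 402 (0.607, 0.268) ((0.6091032028198242, 0.2698831260204315), 0.030320830643177032)
side 461 (0.6, 0.272) ((0.6046093106269836, 0.27068960666656494), 0.029670225456357002)
```

```bash
python3 -m creep '[[0,0,0.03,0],[0,0,0.065,0],[0,0,0.1,0],[0,0,0.117,0],[0,0,0.123,0]]'; python3 -m creep '[[0,0,0,0],[0,0,0,0],[0,0,0,0],[0,0,0,0],[0,0,0,0]]' 0.046 12;python3 -m creep '[[0,0,0,0],[0,0,0,0],[0,0,0,0],[0,0,0,0]]';python3 -m creep '[[0,0,-0.005,0],[0,0,-0.02,0],[0,0,-0.05,0],[0,0,-0.08,0],[0,0,-0.11,0]]'
```

```text
t: 14.4
tcp_pos: [0.4081, 0.1531, 0.0432]
ee_rot: [179.9, 0.2, -0.0]
force: [-0.2, -0.7, 0.2]
opening: 0.0938
t: 14.9
tcp_pos: [0.41, 0.1533, 0.0459]
ee_rot: [-180.0, -0.1, -0.0]
force: [-0.1, -1.2, 2.4]
opening: 0.0603
t: 15.3
tcp_pos: [0.4101, 0.1533, 0.0458]
ee_rot: [-180.0, -0.1, -0.0]
force: [-0.5, -0.9, 6.5]
opening: 0.0601
t: 15.8
tcp_pos: [0.4086, 0.1533, 0.156]
ee_rot: [180.0, 0.1, -0.0]
force: [0.2, 0.4, -0.4]
opening: 0.0601
```

```bash
python3 -m creep '[[0.02,0.001,0,0],[0.06,0.004,0,0],[0.1,0.007,0,0],[0.14,0.01,0,0],[0.18,0.012,0,0]]';python3 -m creep '[[0.025,0.002,0,0],[0.041,0.003,0,0],[0.041,0.003,0,0],[0.041,0.003,0,0],[0.041,0.003,0,0]]'
python3 - <<'E'
from h import *
from workcell import *
print(arm.get_obs()['tcp_pos'])
p,d=camera("wrist");cv2.imwrite("pics/w7.png",p[:,:,::-1])
for n in("scene","side"):
    p,d=camera(n); np.savez(f"pics/{n}5.npz",p=p,d=d);P=cloud(n,d)
    r=np.hypot(P[...,0]-.631,P[...,1]-.138)
    for lo,hi in((.115,.135),(.18,.198)):
        m=(r<.045)&(P[...,2]>lo)&(P[...,2]<hi);print(n,m.sum(),P[m].min(0),P[m].max(0))
E
```

```text
t: 16.3
tcp_pos: [0.5903, 0.1411, 0.1548]
ee_rot: [180.0, 0.1, -0.0]
force: [0.7, 0.5, -0.7]
opening: 0.0603
t: 16.8
tcp_pos: [0.6289, 0.1385, 0.155]
ee_rot: [180.0, 0.1, 0.0]
force: [-0.2, -0.3, -0.4]
opening: 0.0603
[0.62885311 0.13845387 0.1550059 ]
scene 249 [0.60888612 0.10709523 0.11504536] [0.66065532 0.15719431 0.13484535]
scene 398 [0.59826204 0.09441733 0.1800011 ] [0.66021976 0.18152623 0.19789191]
side 275 [0.59497539 0.11475284 0.11507562] [0.64115799 0.17092895 0.13494183]
side 374 [0.59511574 0.09629981 0.18000661] [0.65626286 0.1825963  0.19786676]
```

View pics/w7.png

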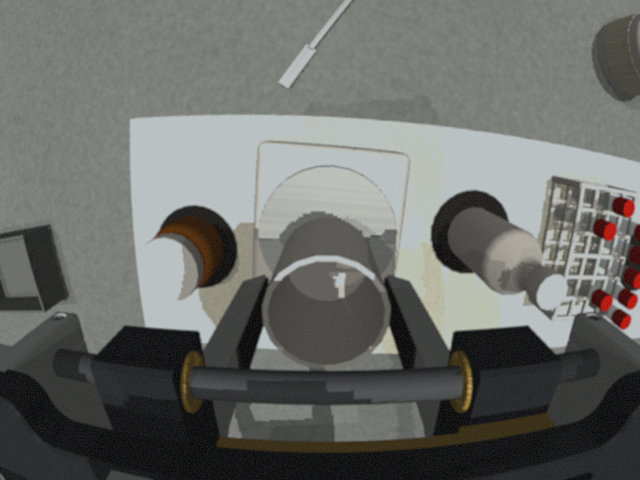

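The wrist view shows the beaker (326,310) lined up with the plate (327,230), and the bottle and jar standing on their coasters. Correcting +3 mm in x and lowering.

```bash
python3 -m creep '[[0.003,0.001,0.02,0],[0.003,0.001,0.04,0],[0.003,0.001,0.048,0],[0.003,0.001,0.052,0],[0.003,0.001,0.052,0]]';python3 -m creep '[[0,0,0.002,0],[0,0,0.003,0],[0,0,0.003,0],[0,0,0.003,0]]'; python3 -m creep '[[0,0,0,0],[0,0,0,0],[0,0,0,0],[0,0,0,0]]' 0.085;python3 -m creep '[[0,0,-0.02,0],[0,0,-0.06,0],[0,0,-0.1,0],[0,0,-0.14,0],[0,0,-0.14,0]]'
python3 - <<'E'
from h import *
from workcell import *
print(arm.get_obs()['tcp_pos'])
for n,b in(("scene",(.634,.138)),("side",(.628,.1385))):
    p,d=camera(n); np.savez(f"pics/{n}6.npz",p=p,d=d);P=cloud(n,d)
    r=np.hypot(P[...,0]-b[0],P[...,1]-b[1])
    m=(r<.045)&(abs(P[...,2]-.135)<.004);Q=P[m][:,:2];print(n,m.sum(),b,cv2.minEnclosingCircle(Q.astype(np.float32)),Q.min(0),Q.max(0))
E
```

```text
t: 17.45
tcp_pos: [0.6332, 0.1373, 0.1032]
ee_rot: [180.0, 0.0, -0.0]
force: [-1.2, 0.2, -1.6]
opening: 0.0605
t: 17.85
tcp_pos: [0.6339, 0.1373, 0.1009]
ee_rot: [-180.0, -0.1, -0.0]
force: [0.4, -1.0, 2.4]
opening: 0.0597
t: 18.25
tcp_pos: [0.6333, 0.1373, 0.1]
ee_rot: [180.0, 0.0, -0.0]
force: [0.2, 0.4, 0.0]
opening: 0.0844
t: 18.75
tcp_pos: [0.6368, 0.1377, 0.247]
ee_rot: [-179.9, -0.7, -0.0]
force: [0.7, -0.4, 1.6]
opening: 0.0851
[0.63676397 0.1377288  0.24700752]
scene 172 (0.634, 0.138) ((0.6340029239654541, 0.1374676674604416), 0.031261321157217026) [0.60400363 0.10722522] [0.6651321  0.16682256]
side 115 (0.628, 0.1385) ((0.6321595311164856, 0.13906987011432648), 0.03222224861383438) [0.60026791 0.10812661] [0.66416117 0.16922803]
```

```bash
python3 -m creep '[[-0.015,0.021,0,0],[-0.037,0.053,0,0],[-0.062,0.088,0,0],[-0.087,0.123,0,0],[-0.112,0.158,0,0]]' 0.06;python3 -m creep '[[-0.025,0.035,0,0],[-0.05,0.07,0.02,0],[-0.075,0.106,0.05,0],[-0.095,0.135,0.085,0],[-0.1075,0.152,0.11,0]]';python3 -m creep '[[0,0,0,0],[0,0,0,0],[0,0,0,0],[0,0,0,0]]'
python3 - <<'E'
from h import *
from workcell import *
print(arm.get_obs()['tcp_pos'])
c=camera_info("wrist");p,d=camera("wrist");cv2.imwrite("pics/w8.png",p[:,:,::-1]);g=p.astype(int).max(-1)
m=(g>160).astype(np.uint8)
for q in cv2.findContours(m,0,2)[0]:
    if cv2.contourArea(q)>200: W=wplane(c,q[:,0],.005)[:,:2].astype(np.float32);print(cv2.boundingRect(q),cv2.minEnclosingCircle(W))
E
```

```text
t: 19.35
tcp_pos: [0.5189, -0.0216, 0.2378]
ee_rot: [-180.0, 0.2, 0.0]
force: [0.2, -0.7, -0.2]
opening: 0.0605
t: 19.85
tcp_pos: [0.4102, -0.1731, 0.127]
ee_rot: [-179.9, 0.3, -0.1]
force: [0.4, 0.2, -0.4]
opening: 0.0599
t: 20.25
tcp_pos: [0.4153, -0.1723, 0.1311]
ee_rot: [179.9, -0.1, 0.1]
force: [0.8, -0.1, 0.7]
opening: 0.0604
[ 0.41526459 -0.172349    0.13114822]
(98, 212, 27, 32) ((0.4189528524875641, 0.03468344360589981), 0.01638026162981987)
(284, 186, 91, 50) ((0.41696950793266296, -0.17712701857089996), 0.03934362158179283)
(0, 0, 510, 179) ((0.5630505681037903, -0.07420198619365692), 0.27833449840545654)
(0, 0, 57, 91) ((0.6217634081840515, 0.1473636031150818), 0.059672363102436066)
(0, 0, 42, 82) ((0.6324888467788696, 0.1624271422624588), 0.05044472962617874)
```

View pics/w8.png

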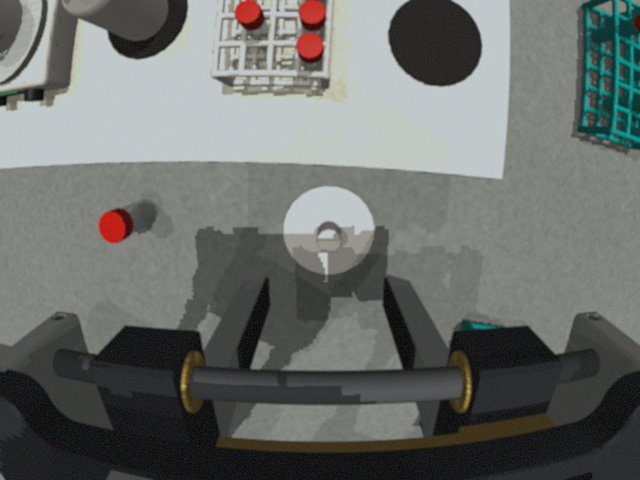

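Knob top is at (328,235), centred between the jaws, and the vial is still standing at (116,226). Descending.

```bash
python3 - <<'E'
from h import *
c=camera_info("wrist");print(wplane(c,(328,235),.037),wplane(c,(329,231),.005))
E
python3 -m creep '[[0,0,0.03,0],[0,0,0.06,0],[0,0,0.085,0],[0,0,0.095,0],[0,0,0.095,0]]'; python3 -m creep '[[0,0,0,0],[0,0,0,0]]'
```

```text
[[ 0.41906475 -0.17617665  0.037     ]] [[ 0.4143067  -0.17726301  0.005     ]]
t: 20.8
tcp_pos: [0.4136, -0.172, 0.0346]
ee_rot: [-179.9, 0.1, 0.0]
force: [-0.3, -0.3, 0.1]
opening: 0.0598
t: 21.0
tcp_pos: [0.4151, -0.1733, 0.0364]
ee_rot: [179.9, -0.1, 0.0]
force: [-0.3, -0.7, 1.0]
opening: 0.0599
```

```bash
python3 -m creep '[[0.001,0,0.004,0],[0.001,0,0.007,0],[0.001,0,0.007,0]]'; python3 -m creep '[[0,0,0,0],[0,0,0,0],[0,0,0,0],[0,0,0,0],[0,0,0,0]]' 0.008 15;python3 -m creep '[[0,0,0,0],[0,0,0,0],[0,0,0,0],[0,0,0,0]]';python3 -m creep '[[0,0,-0.005,0],[0,0,-0.02,0],[0,0,-0.05,0],[0,0,-0.09,0],[0,0,-0.13,0]]';python3 -m creep '[[0,0,-0.03,0],[0,0,-0.05,0],[0,0,-0.05,0],[0,0,-0.05,0]]'
```

```text
t: 21.3
tcp_pos: [0.4146, -0.1726, 0.028]
ee_rot: [-180.0, 0.0, -0.0]
force: [-0.3, -0.5, 0.6]
opening: 0.0598
t: 21.8
tcp_pos: [0.4148, -0.1727, 0.0282]
ee_rot: [180.0, -0.0, -0.0]
force: [0.7, -0.2, 0.2]
opening: 0.0233
t: 22.2
tcp_pos: [0.4148, -0.1728, 0.0282]
ee_rot: [180.0, -0.0, -0.0]
force: [-0.4, -0.3, 0.5]
opening: 0.0183
t: 22.7
tcp_pos: [0.4142, -0.1722, 0.1595]
ee_rot: [-180.0, 0.1, -0.0]
force: [1.4, -0.0, -0.4]
opening: 0.018
t: 23.1
tcp_pos: [0.4144, -0.1723, 0.2078]
ee_rot: [-180.0, 0.0, -0.0]
force: [-0.7, -0.4, -1.3]
opening: 0.0182
```

```bash
python3 -m creep '[[0.012,-0.017,0,0],[0.035,-0.05,0,0],[0.06,-0.085,0,0],[0.085,-0.12,0,0],[0.11,-0.156,0,0]]';python3 -m creep '[[0.025,-0.036,0,0],[0.05,-0.072,0,0],[0.075,-0.106,0,0],[0.095,-0.135,0,0],[0.1085,-0.154,0,0]]';python3 -m creep '[[0,0,0,0],[0,0,0,0],[0,0,0,0],[0,0,0,0]]'
python3 - <<'E'
from h import *
from workcell import *
print(arm.get_obs()['tcp_pos'])
p,d=camera("wrist");cv2.imwrite("pics/w9.png",p[:,:,::-1])
for n in("scene","side"):
    p,d=camera(n); np.savez(f"pics/{n}7.npz",p=p,d=d);P=cloud(n,d);cv2.imwrite(f"pics/{n}7.png",p[:,:,::-1])
    r=np.hypot(P[...,0]-.631,P[...,1]-.138)
    m=(r<.06)&(abs(P[...,2]-.183)<.007)&(p.max(-1)>100);Q=P[m][:,:2];print(n,m.sum(),cv2.minEnclosingCircle(Q.astype(np.float32)),Q.min(0),Q.max(0))
a=[cv2.imread(f"pics/{n}7.png") for n in("scene","side")]
cv2.imwrite("pics/both7.png",np.hstack([cv2.resize(a[0][130:340,340:550],(400,400)),cv2.resize(a[1][100:330,90:320],(400,400))]))
E
```

```text
t: 23.6
tcp_pos: [0.5243, -0.0151, 0.2059]
ee_rot: [-180.0, 0.2, -0.0]
force: [0.6, -0.9, 0.0]
opening: 0.0178
t: 24.1
tcp_pos: [0.6333, 0.1397, 0.2049]
ee_rot: [-180.0, 0.3, 0.1]
force: [0.5, -0.8, -0.0]
opening: 0.018
t: 24.5
tcp_pos: [0.6326, 0.1361, 0.208]
ee_rot: [180.0, 0.0, -0.1]
force: [0.1, -0.3, -1.0]
opening: 0.0181
[0.63257482 0.13605507 0.20798412]
scene 637 ((0.6344258785247803, 0.13697226345539093), 0.041806455701589584) [0.59365691 0.09740117] [0.6737739  0.17668143]
side 230 ((0.63343745470047, 0.13650302588939667), 0.04014851152896881) [0.59833552 0.09924668] [0.67116022 0.17609768]
```

View pics/both7.png

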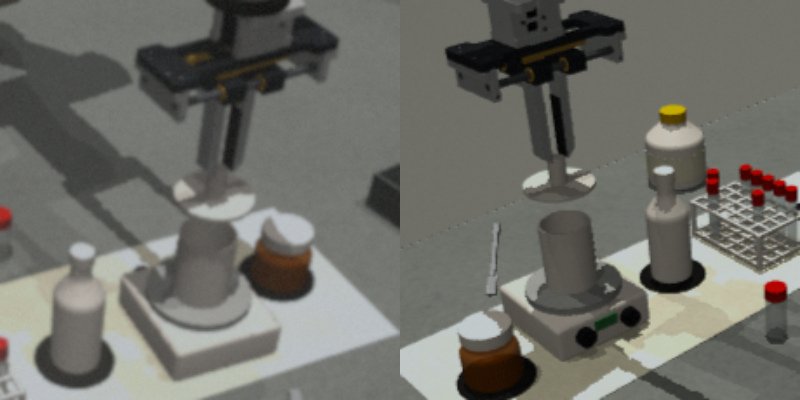

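Cover (left pane (213,195), right pane (560,182)) hangs level above the beaker. Both cameras put it within about 3 mm of the beaker's axis. Lowering.

```bash
python3 -m creep '[[0,-0.001,0.015,0],[0,-0.001,0.03,0],[0,-0.001,0.038,0],[0,-0.001,0.042,0],[0,-0.001,0.042,0]]';python3 -m creep '[[0,0,0.002,0],[0,0,0.003,0],[0,0,0.003,0],[0,0,0.003,0]]'
```

```text
t: 25.15
tcp_pos: [0.6332, 0.1381, 0.1659]
ee_rot: [180.0, 0.0, -0.0]
force: [0.5, -1.1, -0.8]
opening: 0.0178
t: 25.55
tcp_pos: [0.6335, 0.1383, 0.1634]
ee_rot: [180.0, -0.0, -0.0]
force: [0.3, -0.3, -1.2]
opening: 0.018
```

```bash
python3 -m creep '[[0,0,0.001,0],[0,0,0.001,0],[0,0,0.001,0]]'; python3 -m creep '[[0,0,0,0],[0,0,0,0],[0,0,0,0],[0,0,0,0]]' 0.045;python3 -m creep '[[0,0,-0.01,0],[0,0,-0.03,0],[0,0,-0.06,0],[0,0,-0.1,0],[0,0,-0.13,0]]';python3 -m creep '[[-0.03,0,0,0],[-0.07,0,0,0],[-0.11,0,0,0],[-0.15,0,0,0],[-0.15,0,0,0]]'
python3 -m creep '[[-0.03,0,0,0],[-0.07,0,0,0],[-0.1,0,0,0],[-0.1,0,0,0],[-0.1,0,0,0]]'
python3 - <<'E'
from h import *
from workcell import *
a=[]
R={'scene':dict(coverdisc=(.634,.1375,.14,.06),knob=(.634,.1375,.172,.03),bottle=(.622,-.0067,.154,.04),jar=(.607,.268,.074,.05),vial=(.435,-.003,.065,.03)),
'side':dict(coverdisc=(.632,.139,.14,.06),knob=(.632,.139,.172,.03),bottle=(.6155,-.001,.154,.04),jar=(.6,.272,.074,.05),vial=(.43,.001,.065,.03))}
for n in R:
    p,d=camera(n);P=cloud(n,d);a.append(p[:,:,::-1])
    for k,(x,y,z,rr) in R[n].items():
        m=(np.hypot(P[...,0]-x,P[...,1]-y)<rr)&(abs(P[...,2]-z)<.005);Q=P[m]
        print(n,k,len(Q),(x,y),np.round(cv2.minEnclosingCircle(Q[:,:2].astype(np.float32))[0],4) if len(Q) else '',np.median(Q[:,2]).round(4) if len(Q) else '')
cv2.imwrite("pics/both8.png",np.hstack([cv2.resize(a[0][130:340,340:550],(400,400)),cv2.resize(a[1][130:360,90:320],(400,400))]))
print(arm.get_obs()['force'])
E
```

```text
t: 25.85
tcp_pos: [0.6337, 0.1383, 0.1631]
ee_rot: [-180.0, -0.1, -0.0]
force: [-2.1, -0.1, 4.5]
opening: 0.0179
t: 26.25
tcp_pos: [0.6332, 0.1382, 0.1616]
ee_rot: [180.0, 0.0, -0.0]
force: [-0.3, -0.5, 0.7]
opening: 0.044
t: 26.75
tcp_pos: [0.6338, 0.1383, 0.2953]
ee_rot: [-180.0, -0.2, -0.0]
force: [-0.3, 0.5, -0.4]
opening: 0.0451
t: 27.25
tcp_pos: [0.4784, 0.1384, 0.2938]
ee_rot: [-180.0, 0.1, 0.1]
force: [1.2, -0.1, 1.0]
opening: 0.0449
t: 27.75
tcp_pos: [0.3844, 0.1385, 0.2931]
ee_rot: [-180.0, -0.2, 0.0]
force: [0.5, -0.1, -0.8]
opening: 0.0454
scene coverdisc 767 (0.634, 0.1375) [0.633  0.1394] 0.1405
scene knob 74 (0.634, 0.1375) [0.6339 0.1382] 0.1717
scene bottle 120 (0.622, -0.0067) [ 0.621 -0.004] 0.1541
scene jar 395 (0.607, 0.268) [0.6087 0.2697] 0.0745
scene vial 94 (0.435, -0.003) [ 0.4346 -0.001 ] 0.0654
side coverdisc 576 (0.632, 0.139) [0.6322 0.1397] 0.1381
side knob 42 (0.632, 0.139) [0.631  0.1421] 0.1701
side bottle 60 (0.6155, -0.001) [ 0.6186 -0.0021] 0.1516
side jar 447 (0.6, 0.272) [0.6048 0.2715] 0.0723
side vial 88 (0.43, 0.001) [ 0.4336 -0.0008] 0.0631
[ 0.73575998  1.24347008 -0.12852677]
```

View pics/both8.png

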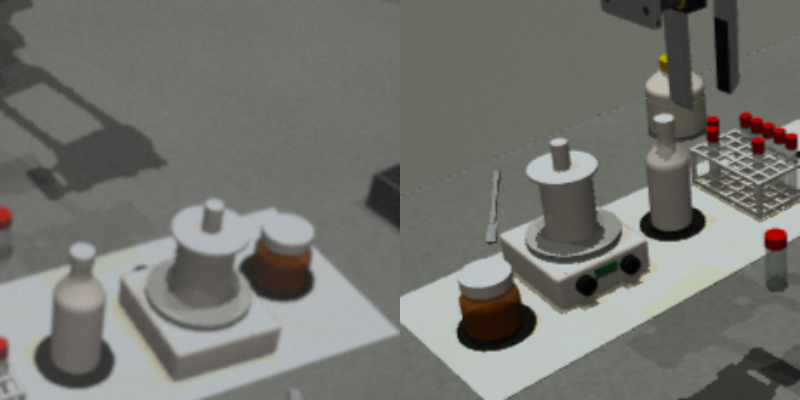

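Everything is in place: cover flat on the beaker on the plate (left pane (210,240), right pane (565,190)), bottle and jar on their coasters, vial untouched, arm clear. Handing in.

```bash
python3 -c "
from workcell import ticket
print(ticket.hand_in())"
```

```text
the job is handed in; nothing more can be done
None
```

I set out the stirring station as asked and handed it in after about 28 s of robot time; the hand-in reports no verdict. I viewed 12 pictures in all, within the 14 allowed.

The last pictures and depth readings from both fixed cameras, taken with the arm clear, show:

| Item | Result |
|---|---|
| Beaker on the plate | within about 4 mm of the plate's centre (checked before the cover went on) |
| Cover on the beaker | flat, within about 2 mm of its axis by the disc and 3 mm by the knob |
| Bottle on the middle coaster | within about 3 mm of the centre |
| Jar on the left coaster | within about 5 mm of the centre; this is the stirrer's outer side, away from the rack |
| Vial | still standing; the readings moved at most about 4 mm, which is camera noise |

- **Camera disagreement:** the two fixed cameras differed by up to 7 mm in absolute position. The wrist camera read up to about 9 mm further right (−y) than the fixed ones. I therefore aligned each placing within one camera's own readings.
- **Gripper reading:** it showed the bottle, jar and knob 2–8 mm narrower than their stated sizes. All three were held firmly, so I put this down to finger give.
- **Failed checks:** none.

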